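# Lock a frame rest with its jam nut

### The job

The height of the frame rest with the red cap has been set, but its brass jam nut still stands clear of the block. Run that nut down against the block and nip it up firmly so that it locks, without letting the spindle and its red cap turn; then let go. Leave the rest with the black cap and the other things on the bench alone.

Things in the scene. Friction and masses are not known exactly. Their poses are not given: they have to be found in the camera images.
- rest: The frame rest to lock, fixed to the bench: aluminium block 54 x 54 mm, top 40 mm above the bench, on a foot plate 90 x 66 x 10 mm, with an upright threaded steel spindle (24 mm diameter) in its middle. Origin on the spindle's axis at bench level, z up.
- nut_mid (a point): Middle (half-way up) of the brass hexagonal jam nut on that spindle: 36 mm across flats, 41.6 across corners, 44 tall. Its x axis is square to a pair of flats (others at 60 and 120 degrees), z up. Starts 1.8 to 3.2 mm above the block; clockwise seen from above runs it down 0.8 mm per rad. Down on the block it is 62 mm above the bench, the block's top 22 mm below it: fingertips must clear that.
- seat (a point): Centre of the block's top face, where the nut seats. Feel: the nut runs freely (0.05 N m); on meeting the block the torque jumps to about 0.5 N m, then climbs some 2 N m per further rad. It is locked from about 0.62 N m, 0.8 is a good torque; above about 1.05 N m the spindle slips round with it. The nut stays where it is turned to.
- cap_mark (a point): Outer end of the short white line on the top of the spindle's red cap (28 mm across, its top 96 mm above the bench, 56 mm above the block), 13 mm from the spindle's axis. It turns with the spindle, which friction alone holds, and shows whether the setting has slipped: it must stay within 2 mm of its start.
- rest_locked: The neighbouring rest, same shape and size, with a black cap: already locked, its nut down on the block. All one fixed piece; origin on its spindle's axis at bench level. Leave alone.
- spray_can: Green and white spray can, standing loose, 52 mm across, 150 mm tall; origin at the centre of its foot.
- screw_box: Open cardboard box of screws, loose, 100 x 75 x 40 mm; origin at the centre of its underside.
- mallet: White plastic mallet lying loose on the bench, wooden handle 24 mm thick along its x axis from 120 mm behind to 80 mm ahead of the origin, head 57 mm thick and about 90 mm across at 100 mm ahead; origin at bench level.

How it is judged:
By the outcome, as a careful person would: the job done as asked, in the order asked, and still so for the second after the job is handed in, with the robot touching nothing.
It also fails if it takes over 72 s, if anything falls off the work surface, if the arm or the gripper's body presses on something with over 40 N, if the wrist force passes 120 N, or if a joint passes its speed limit or range.

### The arm

A 6-joint arm with a two-finger parallel gripper is mounted at the origin on the work surface. World frame = base frame: x ahead of the robot, y to its left, z up, the work surface at z = 0. Lengths are in m, angles in rad, forces in N, time in s.
With the tool pointing down it reaches from about 0.375 to 0.975 m from the base axis. Payload 3.8 kg.
Tool frame: the origin (TCP) lies at the very end of the fingers, on their centre line; the grasp point (between the pads) lies 19 mm behind it; z points along the fingers, y is the direction in which the jaws open and shut (so a half turn about z gives the same grasp; the last joint's range is limited). The gripper opens to 85 mm and grips with 20 to 120 N. Pads are 22 mm wide; open, the fingers measure 114 mm over their backs; the gripper's body (76 mm by 85 mm) begins 54 mm behind the grasp point. The pads swing forward as they close: fully open they stand 13 mm farther back than shut.
Start: joints at [1.261, 0.264, 1.604, -0, 1.274, -0.037], TCP at [0.182, 0.65, 0.231] pointing down, gripper open.
Joint ranges: [-2.63, 2.63], [-0.94, 2.18], [0.31, 2.57], [-1.31, 4.45], [0, 2.66], [-2.55, 2.55]. Speed limits (rad/s): [2.57, 2.57, 3.14, 3.14, 3.14, 3.14].

### API

Orientations are given as a rotation vector (axis times angle).
In Python, from workcell import status, read_camera, camera_info, order gives the robot as it stands.
- The arm moves only by the tool move_arm, never from a script. Its argument "deltas" is a list of rows, each a list of 3 entries, a list of its own where there are three numbers: the turn, a rotation vector about the world's x, y, z as a fraction of full scale, then the shift along the world's x, y, z as a fraction of full scale, then the closure, from -1 (fully open) to 1 (shut), so that 0 is half open. A call has 1 to 20 rows; each row is the pose to reach, as a shift and turn from the pose commanded when the call began; what a row does not reach only later rows make up. Full scale, the value 1, is 0.1 m for a shift and pi/2 rad for a turn. A row lasts 1/8 s, in which the tool goes at most 62.5 mm and 10.7 degrees, less where a joint would pass 70% of its speed; a pose out of reach is approached as far as the arm can. A call with a number of a shift or a turn outside -1 to 1 is refused whole. A call with a gripper value outside its range is refused whole. The fingers move at their own pace and stop on an object; "grip_force" is the grip in N (left out, the last holds). Time passes only in rows, so rows that repeat a pose let the fingers close. It gives the time, the measured TCP pose, the force and the opening at its end, in the units of the state.
- status.read_state(): the state, without advancing time (a new reading comes with each control period).
- read_camera(name): name is "side" or "top" or "wrist"; returns (picture, depth): 384x512x3 uint8, red, green, blue; 384x512 float32, m along the optical axis (not along the pixel's ray), 0 where there is no reading.
- camera_info(name): a dict with "K" (3x3 intrinsics, pixels), "R" (3x3) and "t" (3): a world point X has camera coordinates R X + t. Camera axes: x right, y down, z forward; pixel columns grow to the right and rows downward; lengths in m; the calibration is good to about 2 mm. The wrist camera is an equidistant fisheye: a pixel r from the principal point sees the ray r / f radians off the axis. A picture is of the moment at which its call begins: read the wrist's pose just before it. camera_info takes no time and is no camera call; for the wrist camera it gives the pose at the moment of the call.
- order.finish_job(): hands the job in, once; it reports no verdict.
The state is a dict: "time": time; "q": joint angles; "joint_vel": joint speeds; "joint_torque": joint torques, N m; "tool_pos": TCP position; "tcp_rot": TCP orientation; "wrist_force": force on the tool from outside, world axes, zero at the start; "torque": the same for the moment, N m; "width": opening from 0.0 (shut) to 1.0 (fully open).
Only numpy, scipy, OpenCV 4.12 (cv2) and the standard library are available. Lean on these libraries where they do the work, as an engineer would, in place of code of your own. Each camera call takes 0.05 s, during which the arm holds its last target. There are 200 camera calls.

## Working session

There is one attempt and no reset: what is moved stays moved. The work goes in short steps, Python scripts to look and compute and a tool call to move; the robot and the scene stay as the last step left them, time stands still between calls to the robot, and variables do not carry over. Pictures are saved under pics/ and viewed, about 8 in all and at most 12, crops included, and the job is handed in when it is done.

Besides the shell and the picture viewer there is one more tool, called as name(argument=value, ...) on one line, values as JSON. move_arm: Moves the arm, as the interface text tells. Its arguments: {"type":"object","properties":{"deltas":{"type":"array","items":{"type":"array"}},"grip_force":{"type":"number"}},"required":["deltas"]}

```bash
ls; mkdir -p pics; python3 - <<'E'
from workcell import status, read_camera, camera_info
import cv2, numpy as np
print(status.read_state())
for n in ("top","side"):
    p,d=read_camera(n); np.savez(f"pics/{n}0.npz",p=p,d=d)
    cv2.imwrite(f"pics/{n}0.png",p[:,:,::-1]); c=camera_info(n); print(n,c)
a=cv2.imread("pics/top0.png");b=cv2.imread("pics/side0.png")
E
```

```text
pics
{'time': 0.0, 'q': array([ 1.26109772e+00,  2.64765837e-01,  1.60540437e+00,  1.97745184e-05,
        1.27369402e+00, -3.68747471e-02]), 'joint_vel': array([-0.00087621,  0.0007307 ,  0.00197945, -0.00089705, -0.00055663,
       -0.00031956]), 'joint_torque': array([ 8.73052322e-04, -5.15129113e+01, -3.67310750e+01,  8.08199928e-06,
        1.30066287e-02, -1.12577024e-05]), 'tool_pos': array([0.18163201, 0.64933062, 0.22993708]), 'tcp_rot': array([-0.42717583, -3.11199858,  0.00350917]), 'wrist_force': array([ 0.3762316 , -0.50483435,  0.34825771]), 'torque': array([ 0.00725812,  0.04278163, -0.0301073 ]), 'width': 1.0007741887538366}
top {'K': array([[494.78039145,   0.        , 255.62323842],
       [  0.        , 494.78039145, 187.3963474 ],
       [  0.        ,   0.        ,   1.        ]]), 'R': array([[-0.00433356, -0.99997851, -0.00491855],
       [-0.98624087,  0.00508677, -0.16523638],
       [ 0.16525785,  0.00413481, -0.98624173]]), 't': array([8.43080579e-04, 4.88765656e-01, 1.32810737e+00])}
side {'K': array([[428.25669498,   0.        , 258.9641917 ],
       [  0.        , 428.25669498, 192.02518013],
       [  0.        ,   0.        ,   1.        ]]), 'R': array([[ 0.94784966, -0.31868663,  0.00445659],
       [-0.15490656, -0.472859  , -0.86741474],
       [ 0.27854081,  0.82148841, -0.49756589]]), 't': array([-0.44930809,  0.16698325,  1.20214264])}
```

View pics/top0.png

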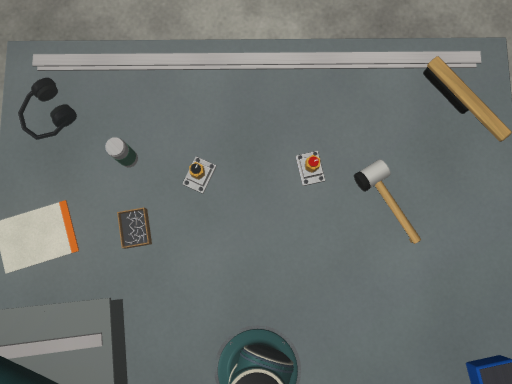

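View pics/side0.png

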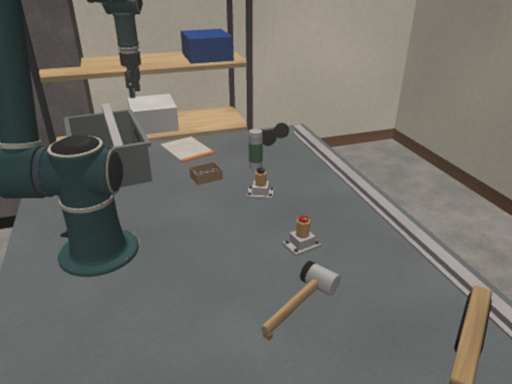

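The red-cap rest is at about (312,163) in the top view and (303,220) in the side view. The mallet head is at (375,175), and the black-cap rest is at (197,171). Next I triangulate the cap and get the clearances.

```bash
cat > h.py <<'E'
import numpy as np, cv2
from workcell import status, read_camera, camera_info
def ray(ci,u,v):
    d=ci["R"].T@np.linalg.solve(ci["K"],[u,v,1.]); return -ci["R"].T@ci["t"],d
def onplane(ci,u,v,z):
    o,d=ray(ci,u,v); return o+d*(z-o[2])/d[2]
def cent(m):
    n,l,s,c=cv2.connectedComponentsWithStats(m.astype(np.uint8)); k=1+np.argmax(s[1:,4]); return c[k],s[k],l==k
E
python3 - <<'E'
from h import *
rs=[]
for n in("top","side"):
    p=np.load(f"pics/{n}0.npz")["p"]; ci=camera_info(n)
    hsv=cv2.cvtColor(p,cv2.COLOR_RGB2HSV); h,s,v=hsv[...,0],hsv[...,1],hsv[...,2]
    c,st,m=cent(((h<6)|(h>172))&(s>150)&(v>80)); print(n,c,st,onplane(ci,*c,.092)); rs.append(ray(ci,*c))
    y=(h>14)&(h<28)&(s>130)&(v>60); 
    N,l,S,C=cv2.connectedComponentsWithStats(y.astype(np.uint8))
    print([(C[i].round(1).tolist(),S[i][4]) for i in range(1,N) if S[i][4]>15])
    x,yy=np.array(c).astype(int); cv2.imwrite(f"pics/{n}crop.png",cv2.resize(p[yy-40:yy+40,x-50:x+80][:,:,::-1],None,fx=6,fy=6,interpolation=cv2.INTER_CUBIC))
(o1,d1),(o2,d2)=rs
A=np.c_[d1,-d2];t=np.linalg.lstsq(A,o2-o1,rcond=None)[0];print((o1+d1*t[0]),(o2+d2*t[1]))
ci=camera_info("top")
for u,v in((375,173),(362,181)):print("mallet head",onplane(ci,u,v,.05))
print(camera_info("wrist"))
E
```

```text
top [312.93650794 161.3015873 ] [309 157  10   9  63] [ 0.55036602 -0.15579081  0.092     ]
[([473.4, 96.0], np.int32(392)), ([450.4, 88.5], np.int32(90)), ([480.1, 119.3], np.int32(19)), ([490.8, 130.0], np.int32(27)), ([311.5, 165.5], np.int32(84)), ([197.7, 172.0], np.int32(70))]
side [302.32258065 218.06451613] [299 216   9   6  31] [ 0.5504618  -0.14866342  0.092     ]
[]
[ 0.54929626 -0.15523825  0.0968269 ] [ 0.54755263 -0.15472321  0.09638151]
mallet head [ 0.52575133 -0.33085886  0.05      ]
mallet head [ 0.50352745 -0.29415846  0.05      ]
{'K': array([[297.31863964,   0.        , 249.05312174],
       [  0.        , 297.31863964, 194.228462  ],
       [  0.        ,   0.        ,   1.        ]]), 'R': array([[ 0.27014287,  0.96281913, -0.00146367],
       [ 0.91677207, -0.25675812,  0.3059481 ],
       [ 0.29419688, -0.08399155, -0.95204707]]), 't': array([-0.67384887, -0.03944166,  0.37916281])}
```

View pics/topcrop.png

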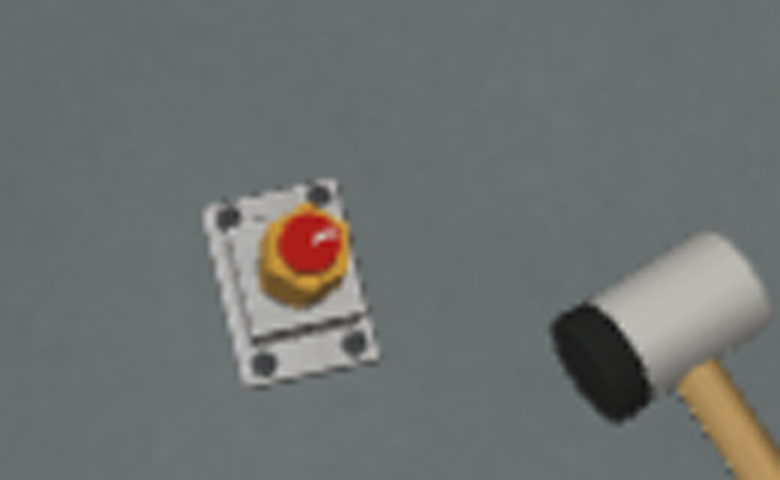

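The two views agree on the cap axis: about (0.549, -0.155), height 0.096 (expected 0.096). The nearest mallet face is about 0.14 m away. I'm moving over the rest in steps of at most 0.1 m.

move_arm(deltas=[[[0,0,0],[0.23,-0.5,0],-1],[[0,0,0],[0.46,-1,0],-1]])

```text
time: 0.35
tool_pos: [0.2279, 0.5488, 0.2302]
tcp_rot: [-0.425, -3.113, 0.003]
wrist_force: [0.7, 0.2, -0.1]
width: 1.001
```

move_arm(deltas=[[[0,0,0],[0.23,-0.5,0],-1],[[0,0,0],[0.46,-1,0],-1]])

```text
time: 0.6
tool_pos: [0.2741, 0.4482, 0.2307]
tcp_rot: [-0.426, -3.112, 0.001]
wrist_force: [1.6, -0.0, 0.2]
width: 0.997
```

move_arm(deltas=[[[0,0,0],[0.23,-0.5,0],-1],[[0,0,0],[0.46,-1,0],-1]])

```text
time: 0.85
tool_pos: [0.3201, 0.3482, 0.2309]
tcp_rot: [-0.426, -3.112, 0.001]
wrist_force: [0.6, 0.5, 0.4]
width: 1.004
```

move_arm(deltas=[[[0,0,0],[0.23,-0.5,0],-1],[[0,0,0],[0.46,-1,0],-1]])

```text
time: 1.1
tool_pos: [0.366, 0.2482, 0.231]
tcp_rot: [0.427, 3.112, -0.0]
wrist_force: [1.3, 0.7, -0.4]
width: 1.001
```

move_arm(deltas=[[[0,0,0],[0.23,-0.5,0],-1],[[0,0,0],[0.46,-1,0],-1]])

```text
time: 1.35
tool_pos: [0.412, 0.1483, 0.2311]
tcp_rot: [0.427, 3.112, 0.0]
wrist_force: [0.7, -0.2, 0.1]
width: 1.003
```

move_arm(deltas=[[[0,0,0],[0.23,-0.5,0],-1],[[0,0,0],[0.46,-1,0],-1]])

```text
time: 1.6
tool_pos: [0.458, 0.0483, 0.2311]
tcp_rot: [0.427, 3.112, 0.0]
wrist_force: [0.8, 0.1, 0.2]
width: 1.003
```

move_arm(deltas=[[[0,0,0],[0.23,-0.5,0],-1],[[0,0,0],[0.46,-1,0],-1]])

```text
time: 1.85
tool_pos: [0.5041, -0.0518, 0.231]
tcp_rot: [-0.428, -3.112, -0.0]
wrist_force: [1.8, 0.8, 0.4]
width: 0.998
```

move_arm(deltas=[[[0,0,0],[0.22,-0.5,0],-1],[[0,0,0],[0.44,-1,0],-1],[[0,0,0],[0.44,-1,0],-1],[[0,0,0],[0.44,-1,0],-1]])

```text
time: 2.35
tool_pos: [0.5472, -0.1497, 0.2305]
tcp_rot: [-0.428, -3.11, -0.001]
wrist_force: [0.1, 0.9, -0.1]
width: 1.002
```

```bash
cat >> h.py <<'E'
def fray(ci,u,v):
    x=(u-ci["K"][0,2])/ci["K"][0,0]; y=(v-ci["K"][1,2])/ci["K"][1,1]; r=np.hypot(x,y); k=np.sin(r)/r if r>1e-9 else 1
    return -ci["R"].T@ci["t"], ci["R"].T@np.array([x*k,y*k,np.cos(r)])
def fplane(ci,u,v,z):
    o,d=fray(ci,u,v); return o+d*(z-o[2])/d[2]
def fproj(ci,X):
    c=ci["R"]@np.asarray(X)+ci["t"]; r=np.hypot(c[0],c[1]); th=np.arctan2(r,c[2])
    return ci["K"][:2,2]+ci["K"][0,0]*th*c[:2]/r
def shot(name,z=None,c=None,w=0.04,ppm=8000):
    "wrist picture; crop rectified onto height z if asked (x up, y left)"
    ci=camera_info("wrist"); p,d=read_camera("wrist"); np.savez(f"pics/{name}.npz",p=p,d=d,**ci)
    return ci,p,d
def rect(ci,p,z,c,w=0.04,n=560):
    g=np.linspace(w,-w,n); o=np.array([[fproj(ci,[c[0]+a,c[1]+b,z]) for b in g] for a in g],np.float32)
    return cv2.remap(p,o[...,0],o[...,1],cv2.INTER_CUBIC)
E
python3 - <<'E'
from h import *
s=status.read_state(); print(s["q"].round(3),s["tool_pos"])
ci,p,d=shot("w1")
hsv=cv2.cvtColor(p,cv2.COLOR_RGB2HSV); h,s,v=hsv[...,0],hsv[...,1],hsv[...,2]
c,st,m=cent(((h<6)|(h>172))&(s>150)&(v>80)); print(c,st,fplane(ci,*c,.096))
x,y=c.astype(int)
q=p[max(0,y-75):y+75,max(0,x-100):x+100]; print("crop origin",max(0,x-100),max(0,y-75)); cv2.imwrite("pics/w1c.png",cv2.resize(q[:,:,::-1],None,fx=4,fy=4,interpolation=cv2.INTER_CUBIC))
E
```

```text
[-3.110e-01  6.300e-02  1.838e+00  1.000e-03  1.243e+00 -1.609e+00] [ 0.54722149 -0.1496962   0.23052301]
[ 10.41457859 347.98785118] [   0  313   31   71 1317] [ 0.73045306 -0.67446336  0.096     ]
crop origin 0 272
```

View pics/w1c.png

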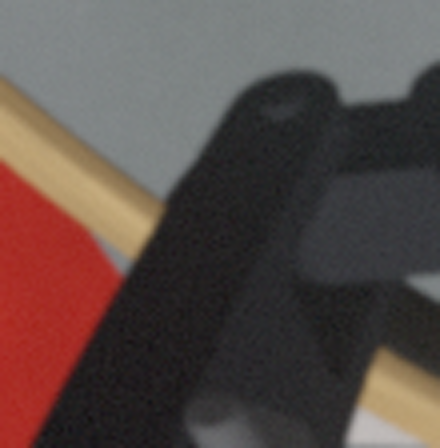

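That crop locked onto a red patch at the image edge, not the cap. I'm redoing it around the cap's predicted projection.

```bash
python3 - <<'E'
from h import *
z=np.load("pics/w1.npz"); p=z["p"]; ci={k:z[k] for k in"KRt"}
print("pred",fproj(ci,[.549,-.155,.096]))
hsv=cv2.cvtColor(p,cv2.COLOR_RGB2HSV); h,s,v=hsv[...,0],hsv[...,1],hsv[...,2]
N,l,S,C=cv2.connectedComponentsWithStats((((h<6)|(h>172))&(s>140)&(v>60)).astype(np.uint8))
for i in range(1,N):
    if S[i][4]>30: print(C[i],S[i],fplane(ci,*C[i],.096))
cv2.imwrite("pics/w1full.png",p[:,:,::-1])
x,y=fproj(ci,[.549,-.155,.07]).astype(int); q=cv2.resize(p[y-50:y+50,x-66:x+66][:,:,::-1],None,fx=6,fy=6,interpolation=cv2.INTER_CUBIC); print(x-66,y-50); cv2.imwrite("pics/w1c2.png",q)
E
```

```text
pred [244.28126969 186.85819538]
[247.29385965 186.17763158] [234 174  26  26 456] [ 0.54913189 -0.15200224  0.096     ]
[ 10.55613772 348.1257485 ] [   0  313   31   71 1336] [ 0.73080613 -0.6743197   0.096     ]
178 129
```

View pics/w1c2.png

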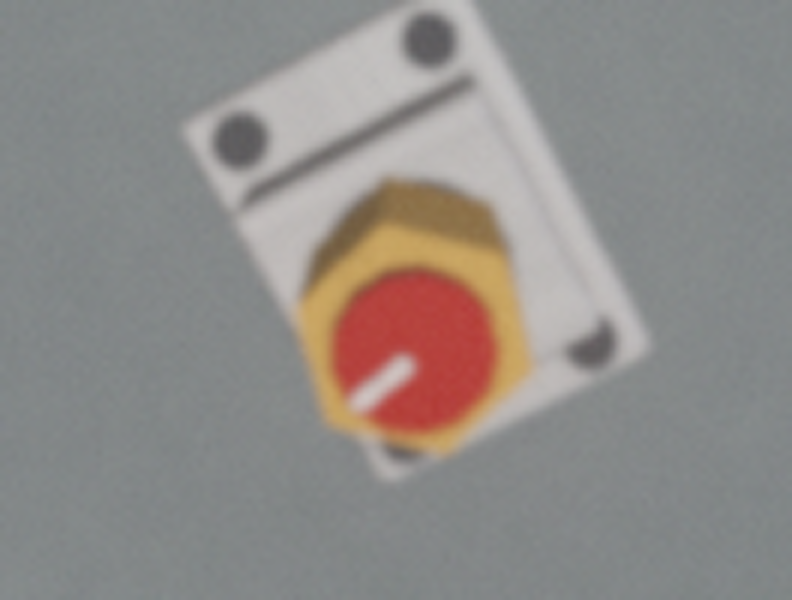

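The picture shows the nut's hexagon top with corners, in crop pixels, at (300,302), (393,222), (505,252), (530,372), (447,452) and (327,425). The red cap centre is at about (414,350), and the outer end of the white mark is at about (352,406).

```bash
python3 - <<'E'
from h import *
z=np.load("pics/w1.npz"); p=z["p"]; ci={k:z[k] for k in"KRt"}
f=lambda u,v,zz: fplane(ci,(u+.5)/6-.5+178,(v+.5)/6-.5+129,zz)
c=np.array([f(u,v,.0865) for u,v in((300,302),(393,222),(505,252),(530,372),(447,452),(327,425))])
ctr=c.mean(0); print("nut centre",ctr,"radii",np.linalg.norm(c-ctr,axis=1)*1e3)
a=np.degrees(np.arctan2(*(c-ctr)[:,1::-1].T)); print("corner ang",a.round(1),"mod60",(a%60).round(1))
cc=f(414,350,.096); m=f(352,406,.096); print("cap",cc,"mark",m,"r",np.linalg.norm(m-cc)*1e3,"ang",np.degrees(np.arctan2(*(m-cc)[1::-1])))
E
```

```text
nut centre [ 0.55054917 -0.15267878  0.0865    ] radii [20.42272907 20.26952299 20.76842395 19.84574437 20.69238894 21.55413276]
corner ang [-123.8  175.3  119.9   57.2   -1.5  -60.9] mod60 [56.2 55.3 59.9 57.2 58.5 59.1]
cap [ 0.54966261 -0.15286844  0.096     ] mark [ 0.55607231 -0.16521231  0.096     ] r 13.908825777315084 ang -62.5588757635108
```

The hexagon's flats are square to 27.7° (mod 60), and the radii of 20–21.5 mm fit the stated 20.8. The jaw axis is at 74.4°, so I turn +13.3° to 87.7°. That leaves q6 about 4.4 rad of clockwise travel, and at most about 4.2 is needed. I'm centring, turning and coming halfway down.

move_arm(deltas=[[[0,0,0.07],[0.015,-0.015,-0.4],-1],[[0,0,0.148],[0.028,-0.031,-0.8],-1],[[0,0,0.148],[0.028,-0.031,-0.8],-1],[[0,0,0.148],[0.028,-0.031,-0.8],-1]])

```text
time: 2.9
tool_pos: [0.5512, -0.1524, 0.1527]
tcp_rot: [0.065, 3.139, -0.001]
wrist_force: [-0.2, -0.6, 0.5]
width: 1.001
```

```bash
python3 - <<'E'
from h import *
s=status.read_state(); print(s["q"].round(3),s["tool_pos"],s["torque"])
ci,p,d=shot("w2")
x,y=fproj(ci,[.55,-.153,.075]).astype(int); x0,y0=x-66,y-50; print(x0,y0)
cv2.imwrite("pics/w2c.png",cv2.resize(p[y0:y0+100,x0:x0+132][:,:,::-1],None,fx=6,fy=6,interpolation=cv2.INTER_CUBIC))
hsv=cv2.cvtColor(p,cv2.COLOR_RGB2HSV); h,s,v=hsv[...,0],hsv[...,1],hsv[...,2]
m=(((h<6)|(h>172))&(s>140)&(v>60)).astype(np.uint8); m[:y0]=0; m[y0+100:]=0; m[:,:x0]=0
cs=max(cv2.findContours(m,cv2.RETR_EXTERNAL,cv2.CHAIN_APPROX_NONE)[0],key=cv2.contourArea)
pts=np.array([fplane(ci,*q[0],.096)[:2] for q in cs]); (c,r)=cv2.minEnclosingCircle((pts*1e3).astype(np.float32)); print("cap",c,r)
E
```

```text
[-0.313  0.132  1.911  0.     1.097 -1.843] [ 0.55121391 -0.1523563   0.15270806] [-0.06541148  0.00822637 -0.00937315]
182 151
cap (549.6407470703125, -153.411376953125) 13.543428421020508
```

View pics/w2c.png

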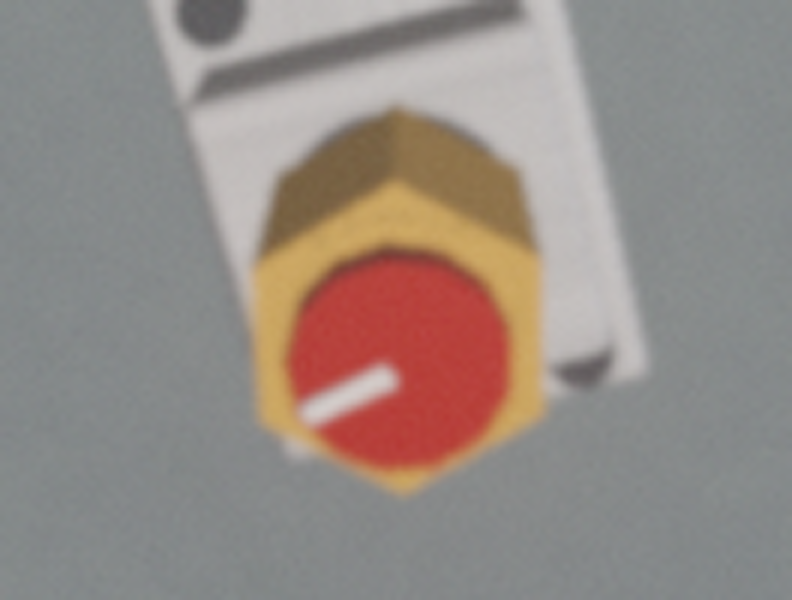

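The hexagon is square to the picture. Crop corners are (255,268), (397,183), (543,255), (545,408), (404,492) and (262,415), and the mark's outer end is at (302,418). I'll take the residual angle from these before descending.

```bash
python3 - <<'E'
from h import *
z=np.load("pics/w2.npz"); ci={k:z[k] for k in"KRt"}
f=lambda u,v,zz: fplane(ci,(u+.5)/6-.5+182,(v+.5)/6-.5+151,zz)
for zz in(.0855,.0872):
    c=np.array([f(u,v,zz) for u,v in((255,268),(397,183),(543,255),(545,408),(404,492),(262,415))])
    ctr=c.mean(0); a=np.degrees(np.arctan2(*(c-ctr)[:,1::-1].T)); print(ctr,np.linalg.norm(c-ctr,axis=1)*1e3,(a%60).round(1),np.mean((a%60)))
m=f(302,418,.096); cc=np.array([.54964,-.15341,.096]); print("mark",m,np.linalg.norm(m-cc)*1e3,np.degrees(np.arctan2(*(m-cc)[1::-1])))
R=cv2.Rodrigues(status.read_state()["tcp_rot"])[0]; print("jaw",np.degrees(np.arctan2(R[1,1],R[0,1])),R[:,2])
E
```

```text
[ 0.55073494 -0.15302795  0.0855    ] [20.33109052 20.26065825 20.72244814 20.54267813 21.08588449 20.47284809] [ 0.1 58.9 59.9  0.6 58.6 57.8] 39.321927483898435
[ 0.55010344 -0.15299829  0.0872    ] [20.16578025 20.09592065 20.55395577 20.37564745 20.91443705 20.30638519] [ 0.1 58.9 59.9  0.6 58.6 57.8] 39.32192748389846
mark [ 0.55648002 -0.16522406  0.096     ] 13.651298438222469 -59.93034674598575
jaw 87.65557780273566 [ 3.04508730e-03 -9.27776832e-04 -9.99994933e-01]
```

move_arm(deltas=[[[0,0,0.018],[-0.012,-0.008,-0.2],-1],[[0,0,0.018],[-0.012,-0.008,-0.5],-1],[[0,0,0.018],[-0.012,-0.008,-0.8],-1],[[0,0,0.018],[-0.012,-0.008,-0.95],-1],[[0,0,0.018],[-0.012,-0.008,-0.95],-1],[[0,0,0.018],[-0.012,-0.008,-0.95],-1]])

```text
time: 3.7
tool_pos: [0.5509, -0.1543, 0.058]
tcp_rot: [0.019, 3.139, -0.001]
wrist_force: [-0.2, -0.8, 0.3]
width: 0.997
```

move_arm(deltas=[[[0,0,0],[-0.008,0.01,-0.07],-1],[[0,0,0],[-0.008,0.01,-0.07],-1],[[0,0,0],[-0.008,0.01,-0.07],0.2],[[0,0,0],[-0.008,0.01,-0.07],1],[[0,0,0],[-0.008,0.01,-0.07],1],[[0,0,0],[-0.008,0.01,-0.07],1],[[0,0,0],[-0.008,0.01,-0.07],1],[[0,0,0],[-0.008,0.01,-0.07],1]], grip_force=30)

```text
time: 4.7
tool_pos: [0.5488, -0.153, 0.0495]
tcp_rot: [0.019, 3.141, -0.0]
wrist_force: [-0.1, -0.1, 2.2]
width: 0.415
```

```bash
python3 - <<'E'
from h import *
s=status.read_state(); print(s)
E
```

```text
{'time': 4.7, 'q': array([-3.15541912e-01,  2.46454075e-01,  1.99087691e+00, -1.91136393e-04,
        9.03953390e-01, -1.87420173e+00]), 'joint_vel': array([-2.65831965e-04, -1.37351556e-03,  1.76911847e-03,  8.15303735e-05,
        1.67659058e-03,  1.75727184e-04]), 'joint_torque': array([ 4.89392672e-01, -4.30109596e+01, -2.96518099e+01,  2.43808161e-01,
       -1.36019806e-01,  8.23692593e-03]), 'tool_pos': array([ 0.54877844, -0.15300991,  0.04946663]), 'tcp_rot': array([ 1.88767110e-02,  3.14128803e+00, -3.72189253e-04]), 'wrist_force': array([-0.06430463, -0.13204045,  2.15699985]), 'torque': array([-0.09664264,  0.11269011, -0.03562397]), 'width': 0.41486891437426143}
```

Gripped at 35.3 mm width (36 expected), and the fingertips are 9 mm above the block. I raise the grip, centre x, and try the first 45° clockwise, following the thread down.

move_arm(deltas=[[[0,0,0],[0.01,0,0],1],[[0,0,0],[0.01,0,0],1],[[0,0,-0.1],[0.01,0,-0.001],1],[[0,0,-0.2],[0.01,0,-0.003],1],[[0,0,-0.3],[0.01,0,-0.004],1],[[0,0,-0.4],[0.01,0,-0.005],1],[[0,0,-0.5],[0.01,0,-0.006],1],[[0,0,-0.5],[0.01,0,-0.006],1]], grip_force=70)

```text
time: 5.7
tool_pos: [0.5494, -0.1519, 0.0488]
tcp_rot: [-1.217, -2.895, -0.002]
wrist_force: [-2.2, 3.3, 5.5]
width: 0.415
```

```bash
cat > st.py <<'E'
from h import *
s=status.read_state(); R=cv2.Rodrigues(s["tcp_rot"])[0]
print("q6",s["q"][5].round(3),"tcp",s["tool_pos"].round(4),"jaw",np.degrees(np.arctan2(R[1,1],R[0,1])).round(2),"tilt",R[:2,2].round(4),"F",s["wrist_force"].round(2),"M",s["torque"].round(3),"tau6",s["joint_torque"][5].round(3),"w",s["width"].round(3),s["time"])
E
python3 st.py
```

```text
Traceback (most recent call last):
  File "st.py", line 3, in <module>
    print("q6",s["q"][5].round(3),"tcp",s["tool_pos"].round(4),"jaw",np.degrees(np.arctan2(R[1,1],R[0,1])).round(2),"tilt",R[:2,2].round(4),"F",s["wrist_force"].round(2),"M",s["torque"].round(3),"tau6",s["joint_torque"][5].round(3),"w",s["width"].round(3),s["time"])
                                                                                                                                                                                                                                            ^^^^^^^^^^^^^^^^
AttributeError: 'float' object has no attribute 'round'
```

```bash
sed -i 's/s\["width"\].round(3)/round(s["width"],3)/' st.py; python3 st.py
```

```text
q6 -1.09 tcp [ 0.5494 -0.1519  0.0488] jaw 44.38 tilt [-0.0007  0.0016] F [-2.17  3.34  5.51] M [ 0.714  0.423 -0.108] tau6 0.462 w 0.415 5.7
```

Turned cleanly: the jaw went from 89.4° to 44.4° with only small forces. Continuing.

move_arm(deltas=[[[0,0,-0.11],[0,0,-0.001],1],[[0,0,-0.22],[0,0,-0.003],1],[[0,0,-0.33],[0,0,-0.004],1],[[0,0,-0.44],[0,0,-0.006],1],[[0,0,-0.55],[0,0,-0.007],1],[[0,0,-0.66],[0,0,-0.008],1]])

```text
time: 6.45
tool_pos: [0.551, -0.1516, 0.0481]
tcp_rot: [2.496, 1.907, 0.005]
wrist_force: [2.5, 6.0, 1.2]
width: 0.41
```

```bash
python3 st.py
```

```text
q6 -0.049 tcp [ 0.551  -0.1516  0.0481] jaw -15.25 tilt [0.0025 0.0018] F [2.54 5.98 1.18] M [ 0.95  -0.323  0.041] tau6 -1.384 w 0.41 6.45
```

move_arm(deltas=[[[0,0,-0.1],[0,-0.01,-0.001],1],[[0,0,-0.2],[0,-0.01,-0.003],1],[[0,0,-0.2],[0,-0.01,-0.003],1],[[0,0,-0.2],[0,-0.01,-0.003],1]])

```text
time: 6.95
tool_pos: [0.5514, -0.1519, 0.0479]
tcp_rot: [-2.76, -1.499, -0.007]
wrist_force: [3.1, 7.8, 1.6]
width: 0.412
```

```bash
python3 st.py
```

```text
q6 0.258 tcp [ 0.5514 -0.1519  0.0479] jaw -32.96 tilt [0.0033 0.0029] F [3.09 7.76 1.56] M [ 1.413 -0.521 -0.071] tau6 -0.05 w 0.412 6.95
```

Mz is still about zero, so the nut is running free after 2.13 rad. The lateral force means my y shift went the wrong way, so I'm undoing it. From here I use 10–11° steps, since contact can come at any point from 2.25 to 4.0 rad.

move_arm(deltas=[[[0,0,-0.06],[0.006,0.012,-0.001],1],[[0,0,-0.12],[0.006,0.012,-0.001],1],[[0,0,-0.12],[0.006,0.012,-0.002],1],[[0,0,-0.12],[0.006,0.012,-0.002],1]])

```text
time: 7.45
tool_pos: [0.5517, -0.152, 0.0477]
tcp_rot: [2.888, 1.235, 0.005]
wrist_force: [2.9, 4.5, 0.7]
width: 0.412
```

```bash
python3 st.py
```

```text
q6 0.448 tcp [ 0.5517 -0.152   0.0477] jaw -43.69 tilt [0.0028 0.001 ] F [2.89 4.5  0.75] M [ 0.872 -0.55  -0.068] tau6 -0.052 w 0.412 7.45
```

move_arm(deltas=[[[0,0,-0.06],[0.004,0.006,-0.001],1],[[0,0,-0.12],[0.004,0.006,-0.001],1],[[0,0,-0.12],[0.004,0.006,-0.002],1],[[0,0,-0.12],[0.004,0.006,-0.002],1]])

```text
time: 7.95
tool_pos: [0.5519, -0.1522, 0.0476]
tcp_rot: [2.991, 0.957, 0.004]
wrist_force: [5.2, 2.5, 1.2]
width: 0.417
```

```bash
python3 st.py
```

```text
q6 0.638 tcp [ 0.5519 -0.1522  0.0476] jaw -54.53 tilt [ 0.0025 -0.0003] F [5.2  2.5  1.23] M [ 0.506 -0.776 -0.071] tau6 -0.058 w 0.417 7.95
```

move_arm(deltas=[[[0,0,-0.06],[0.005,0.002,-0.001],1],[[0,0,-0.12],[0.005,0.002,-0.001],1],[[0,0,-0.12],[0.005,0.002,-0.002],1],[[0,0,-0.12],[0.005,0.002,-0.002],1]])

```text
time: 8.45
tool_pos: [0.552, -0.1524, 0.0474]
tcp_rot: [3.068, 0.67, 0.003]
wrist_force: [4.3, 0.2, 1.1]
width: 0.409
```

```bash
python3 st.py
```

```text
q6 0.828 tcp [ 0.552  -0.1524  0.0474] jaw -65.36 tilt [ 0.0019 -0.0008] F [4.3  0.21 1.15] M [ 0.052 -0.805 -0.018] tau6 -0.053 w 0.409 8.45
```

move_arm(deltas=[[[0,0,-0.06],[0,0,-0.001],1],[[0,0,-0.12],[0,0,-0.001],1],[[0,0,-0.12],[0,0,-0.002],1],[[0,0,-0.12],[0,0,-0.002],1]])

```text
time: 8.95
tool_pos: [0.5521, -0.1526, 0.0473]
tcp_rot: [3.117, 0.379, 0.003]
wrist_force: [5.0, -1.1, 1.2]
width: 0.413
```

```bash
python3 st.py
```

```text
q6 1.017 tcp [ 0.5521 -0.1526  0.0473] jaw -76.14 tilt [ 0.0021 -0.0013] F [ 5.01 -1.07  1.23] M [-0.212 -0.854 -0.056] tau6 -0.047 w 0.413 8.95
```

move_arm(deltas=[[[0,0,-0.06],[0,0,-0.001],1],[[0,0,-0.12],[0,0,-0.001],1],[[0,0,-0.12],[0,0,-0.002],1],[[0,0,-0.12],[0,0,-0.002],1]])

```text
time: 9.45
tool_pos: [0.5522, -0.1529, 0.0471]
tcp_rot: [3.139, 0.084, 0.003]
wrist_force: [5.3, -2.5, 0.7]
width: 0.41
```

```bash
python3 st.py
```

```text
q6 1.205 tcp [ 0.5522 -0.1529  0.0471] jaw -86.94 tilt [ 0.0022 -0.0017] F [ 5.29 -2.49  0.66] M [-0.378 -0.783 -0.067] tau6 -0.045 w 0.41 9.45
```

move_arm(deltas=[[[0,0,-0.06],[0,0,-0.001],1],[[0,0,-0.12],[0,0,-0.001],1],[[0,0,-0.12],[0,0,-0.002],1],[[0,0,-0.12],[0,0,-0.002],1]])

```text
time: 9.95
tool_pos: [0.5522, -0.1532, 0.047]
tcp_rot: [3.132, -0.212, 0.004]
wrist_force: [5.3, -3.6, 2.2]
width: 0.416
```

```bash
python3 st.py
```

```text
q6 1.394 tcp [ 0.5522 -0.1532  0.047 ] jaw -97.73 tilt [ 0.0022 -0.0022] F [ 5.25 -3.64  2.2 ] M [-0.551 -0.807 -0.039] tau6 -0.045 w 0.416 9.95
```

move_arm(deltas=[[[0,0,-0.06],[0,0,-0.001],1],[[0,0,-0.12],[0,0,-0.001],1],[[0,0,-0.12],[0,0,-0.002],1],[[0,0,-0.12],[0,0,-0.002],1]])

```text
time: 10.45
tool_pos: [0.5521, -0.1535, 0.0468]
tcp_rot: [3.098, -0.505, 0.004]
wrist_force: [4.2, -4.0, 2.2]
width: 0.409
```

```bash
python3 st.py
```

```text
q6 1.582 tcp [ 0.5521 -0.1535  0.0468] jaw -108.52 tilt [ 0.0021 -0.0027] F [ 4.19 -4.04  2.19] M [-0.72  -0.737 -0.083] tau6 -0.045 w 0.409 10.45
```

move_arm(deltas=[[[0,0,-0.06],[0,0,-0.001],1],[[0,0,-0.12],[0,0,-0.001],1],[[0,0,-0.12],[0,0,-0.002],1],[[0,0,-0.12],[0,0,-0.002],1]])

```text
time: 10.95
tool_pos: [0.552, -0.1538, 0.0467]
tcp_rot: [3.037, -0.791, 0.004]
wrist_force: [4.0, -5.9, 1.7]
width: 0.411
```

```bash
python3 st.py
```

```text
q6 1.769 tcp [ 0.552  -0.1538  0.0467] jaw -119.18 tilt [ 0.0017 -0.0037] F [ 4.02 -5.86  1.69] M [-0.897 -0.657  0.672] tau6 0.65 w 0.411 10.95
```

The torque has jumped to about 0.67 N m (Mz and joint 6 agree), so the nut is seated after 3.64 rad, or 2.9 mm, which is within the stated range. Nipping up about 4° more, towards 0.8.

move_arm(deltas=[[[0,0,-0.02],[0,0,0],1],[[0,0,-0.042],[0,0,0],1],[[0,0,-0.042],[0,0,0],1],[[0,0,-0.042],[0,0,0],1]], grip_force=80)

```text
time: 11.45
tool_pos: [0.5519, -0.1539, 0.0467]
tcp_rot: [3.01, -0.889, 0.004]
wrist_force: [3.6, -5.8, 0.7]
width: 0.413
```

```bash
python3 st.py
```

```text
q6 1.835 tcp [ 0.5519 -0.1539  0.0467] jaw -122.93 tilt [ 0.0016 -0.0039] F [ 3.6  -5.76  0.75] M [-0.849 -0.664  0.772] tau6 0.829 w 0.413 11.45
```

Torque is now about 0.8 N m (Mz 0.77, joint 6 0.83). I open, pause, and rise straight up.

move_arm(deltas=[[[0,0,0],[0,0,0],0],[[0,0,0],[0,0,0],-1],[[0,0,0],[0,0,0],-1],[[0,0,0],[0,0,0],-1],[[0,0,0],[0,0,0],-1],[[0,0,0],[0,0,0.1],-1],[[0,0,0],[0,0,0.3],-1],[[0,0,0],[0,0,0.7],-1],[[0,0,0],[0,0,1],-1],[[0,0,0],[0,0,1],-1]])

```text
time: 12.7
tool_pos: [0.5543, -0.1529, 0.1513]
tcp_rot: [3.01, -0.899, 0.014]
wrist_force: [0.0, 0.3, 0.3]
width: 1.001
```

```bash
python3 st.py; python3 - <<'E'
from h import *
ci,p,d=shot("w3")
x,y=fproj(ci,[.55,-.153,.075]).astype(int); x0,y0=x-66,y-50; print(x0,y0)
cv2.imwrite("pics/w3c.png",cv2.resize(p[y0:y0+100,x0:x0+132][:,:,::-1],None,fx=6,fy=6,interpolation=cv2.INTER_CUBIC))
E
```

```text
q6 1.839 tcp [ 0.5543 -0.1529  0.1513] jaw -123.27 tilt [ 0.0086 -0.0028] F [0.   0.27 0.26] M [-0.02  -0.003  0.014] tau6 0.0 w 1.001 12.7
186 159
```

View pics/w3c.png

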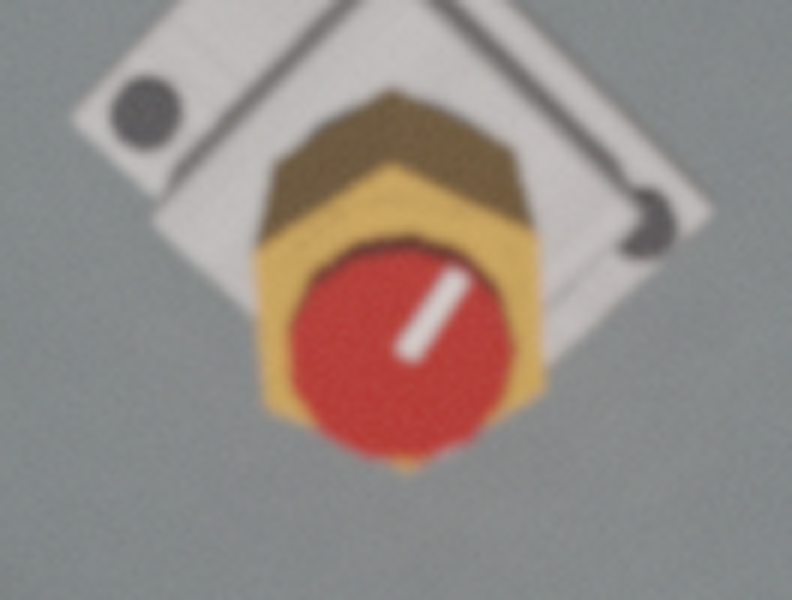

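The nut is now square to the jaws at the new angle, so it turned with them. The mark's outer end is at (462,270). Checking it against its starting position.

```bash
python3 - <<'E'
from h import *
def mark(n):
    z=np.load(f"pics/{n}.npz"); p=z["p"]; ci={k:z[k] for k in"KRt"}
    x,y=fproj(ci,[.55,-.153,.096]).astype(int)
    h,s,v=cv2.split(cv2.cvtColor(p,cv2.COLOR_RGB2HSV)); w=np.zeros(h.shape,bool); w[y-25:y+26,x-25:x+26]=1
    red=((h<6)|(h>172))&(s>140)&(v>60)&w
    cs=max(cv2.findContours(red.astype(np.uint8),cv2.RETR_EXTERNAL,cv2.CHAIN_APPROX_NONE)[0],key=cv2.contourArea)
    hull=np.zeros(h.shape,np.uint8); cv2.fillConvexPoly(hull,cv2.convexHull(cs),1)
    pt=np.array([fplane(ci,*q[0],.096)[:2]*1e3 for q in cs]); c,r=cv2.minEnclosingCircle(pt.astype(np.float32)); c=np.array(c)
    vv,uu=np.nonzero(hull&(s<110)&(v>120)); m=np.array([fplane(ci,u,q,.096)[:2]*1e3 for u,q in zip(uu,vv)]).mean(0)-c
    print(n,"cap",c.round(1),r,"mark centroid r",np.linalg.norm(m).round(2),"ang",np.degrees(np.arctan2(m[1],m[0])).round(1),len(uu))
for n in("w1","w2","w3"): mark(n)
z=np.load("pics/w3.npz"); ci={k:z[k] for k in"KRt"}
print("outer end",fplane(ci,462.5/6-.5+186,270.5/6-.5+159,.096))
E
```

```text
w1 cap [ 549.7 -153. ] 13.052180290222168 mark centroid r 7.02 ang -58.4 54
w2 cap [ 549.6 -153.4] 13.543428421020508 mark centroid r 6.81 ang -55.2 83
w3 cap [ 552.  -153.5] 13.501673698425293 mark centroid r 6.64 ang -71.0 98
outer end [ 0.55676477 -0.16554841  0.096     ]
```

The cap-rim centre is biased by the visible cap side, in opposite directions in the two views, so comparing angles across these views isn't trustworthy. I go back to the exact pose of the "before" picture for a like-for-like comparison.

move_arm(deltas=[[[0,0,0.11],[0,0,0],-1],[[0,0,0.22],[0,0,0],-1],[[0,0,0.33],[0,0,0],-1],[[0,0,0.44],[0,0,0],-1],[[0,0,0.55],[0,0,0],-1],[[0,0,0.66],[0,0,0],-1],[[0,0,0.77],[0,0,0],-1],[[0,0,0.88],[0,0,0],-1],[[0,0,0.99],[0,0,0],-1],[[0,0,1],[0,0,0],-1]])

```text
time: 14.0
tool_pos: [0.5502, -0.1516, 0.1447]
tcp_rot: [-2.764, -1.49, 0.003]
wrist_force: [-0.5, 0.3, 0.1]
width: 1.002
```

move_arm(deltas=[[[0,0,0.11],[0,0,0],-1],[[0,0,0.22],[0,0,0],-1],[[0,0,0.33],[0,0,0],-1],[[0,0,0.44],[0,0,0],-1],[[0,0,0.55],[0,0,0],-1],[[0,0,0.66],[0,0,0],-1],[[0,0,0.77],[0,0,0],-1],[[0,0,0.88],[0,0,0],-1],[[0,0,0.99],[0,0,0],-1],[[0,0,1],[0,0,0],-1]])

```text
time: 15.25
tool_pos: [0.5506, -0.1517, 0.1453]
tcp_rot: [-0.904, -3.007, 0.0]
wrist_force: [-0.1, -0.0, -1.1]
width: 1.0
```

move_arm(deltas=[[[0,0,0.11],[0,0,0],-1],[[0,0,0.22],[0,0,0],-1],[[0,0,0.33],[0,0,0],-1],[[0,0,0.343],[0,0,0],-1],[[0,0,0.343],[0,0,0],-1],[[0,0,0.343],[0,0,0],-1]])

```text
time: 16.0
tool_pos: [0.5511, -0.1518, 0.1459]
tcp_rot: [-0.07, -3.141, -0.0]
wrist_force: [-0.1, 0.6, 0.2]
width: 0.998
```

```bash
python3 st.py
```

```text
q6 -1.839 tcp [ 0.5511 -0.1518  0.1459] jaw 87.45 tilt [-0.0001  0.0001] F [-0.07  0.61  0.23] M [-0.022 -0.076 -0.016] tau6 0.027 w 0.998 16.0
```

move_arm(deltas=[[[0,0,0.002],[0,-0.005,0.068],-1],[[0,0,0.002],[0,-0.005,0.068],-1],[[0,0,0.002],[0,-0.005,0.068],-1],[[0,0,0.002],[0,-0.005,0.068],-1]])

```text
time: 16.5
tool_pos: [0.5511, -0.1523, 0.1527]
tcp_rot: [-0.061, -3.141, -0.0]
wrist_force: [-0.5, -0.1, 0.3]
width: 1.002
```

```bash
python3 st.py; python3 - <<'E'
from h import *
shot("w4")
ims=[]
def ana(n,zp):
    z=np.load(f"pics/{n}.npz"); p=z["p"]; ci={k:z[k] for k in"KRt"}
    x,y=fproj(ci,[.55,-.153,.096]).astype(int)
    h,s,v=cv2.split(cv2.cvtColor(p,cv2.COLOR_RGB2HSV)); w=np.zeros(h.shape,bool); w[y-30:y+31,x-30:x+31]=1
    red=((h<6)|(h>172))&(s>140)&(v>60)&w
    cs=max(cv2.findContours(red.astype(np.uint8),cv2.RETR_EXTERNAL,cv2.CHAIN_APPROX_NONE)[0],key=cv2.contourArea)
    hull=np.zeros(h.shape,np.uint8); cv2.fillConvexPoly(hull,cv2.convexHull(cs),1)
    hull=cv2.erode(hull,np.ones((3,3),np.uint8))
    wt=np.where(hull>0,np.clip(170-s.astype(float),0,None),0); wt[wt<40]=0
    vv,uu=np.nonzero(wt); a=wt[vv,uu]; X=np.array([fplane(ci,u,q,.096)[:2]*1e3 for u,q in zip(uu,vv)])
    m=np.average(X,axis=0,weights=a); ev,V=np.linalg.eigh(np.cov((X-m).T,aweights=a)); d=V[:,1]*np.sign(-V[1,1])
    # grey-plate dark holes as fixed reference (z=10 mm)
    print(n,"white centroid",m.round(2),"line dir",np.degrees(np.arctan2(d[1],d[0])).round(1),"axis ratio",np.sqrt(ev[1]/ev[0]).round(1))
    # block/foot straight edges: direction of the foot plate
    plate=((s<40)&(v>150)).astype(np.uint8); W=np.zeros_like(plate); W[max(0,y-90):y+90,x-90:x+90]=1
    L=max(cv2.findContours(plate*W,cv2.RETR_EXTERNAL,cv2.CHAIN_APPROX_NONE)[0],key=cv2.contourArea)
    q=np.array([fplane(ci,*k[0],.01)[:2]*1e3 for k in L],np.float32); print("   plate rect",cv2.minAreaRect(q))
    return cv2.resize(p[y-45:y+45,x-45:x+45][:,:,::-1],None,fx=4.4,fy=4.4,interpolation=cv2.INTER_CUBIC)
o=[ana(n,0) for n in("w1","w2","w3","w4")]
cv2.imwrite("pics/cmp.png",np.hstack([o[1],o[3]]))
E
```

```text
q6 -1.845 tcp [ 0.5511 -0.1523  0.1527] jaw 87.77 tilt [-0.0001  0.    ] F [-0.5  -0.13  0.26] M [-0.034  0.03   0.028] tau6 0.002 w 1.002 16.5
w1 white centroid [ 553.23 -158.31] line dir -65.7 axis ratio 2.2
   plate rect ((550.9383544921875, -152.2566680908203), (90.71134948730469, 66.59412384033203), 12.232519149780273)
w2 white centroid [ 553.3  -158.64] line dir -65.6 axis ratio 2.6
   plate rect ((551.3067016601562, -152.14248657226562), (91.28416442871094, 66.294677734375), 12.488195419311523)
w3 white centroid [ 553.93 -159.35] line dir -64.4 axis ratio 3.1
   plate rect ((550.735595703125, -150.88357543945312), (89.68164825439453, 68.88452911376953), 12.057221412658691)
w4 white centroid [ 553.32 -158.59] line dir -65.7 axis ratio 2.6
   plate rect ((550.6166381835938, -152.31167602539062), (89.80953979492188, 66.1325454711914), 12.528678894042969)
```

View pics/cmp.png

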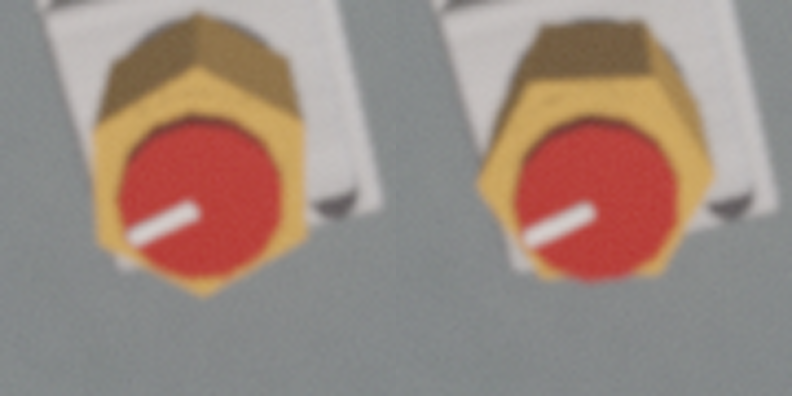

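From the same pose, before (left) and after (right), the white mark hasn't moved: -65.6° against -65.7°, with its centroid within 0.1 mm. The nut has turned and sits lower. The gripper is open and clear, so I'm handing in.

```bash
python3 -c "
from workcell import order; print(order.finish_job())"
```

```text
the job is handed in; nothing more can be done
None
```

The red-cap rest's nut is locked down against the block, its spindle did not turn, and the job is handed in at about 16.5 s on the robot's clock.

**Nut:** I turned it clockwise about 212° in one grip. It met the block after about 3.5–3.6 rad (2.8–2.9 mm of travel). I then nipped it up to about 0.8 N m; the wrist moment read 0.77 and joint 6 read 0.83.

**Cap mark:** From the same camera pose before and after, the white line's direction was -65.6° and then -65.7°, and its centroid moved under 0.1 mm. The spindle has not slipped.

**Clearance:** The gripper is open, its fingertips about 55 mm above the cap, with wrist force at zero. It was never moved near the black-cap rest, mallet, can or box. I did not photograph those again at the end.

**Check that disagreed:** An intermediate picture, taken with the camera turned about 210°, suggested the mark had moved about 13° relative to the cap's rim. I put this down to the cap's visible side shifting the rim centre, and the same-pose comparison showed no movement.

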